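# Load a slide tray through the spring gate of a slide scanner

## Robot

A 7-joint arm with a two-finger parallel gripper is mounted at the origin on the work surface. World frame = base frame: x ahead of the robot, y to its left, z up, the work surface at z = 0. Lengths are in m, angles in rad, forces in N, time in s.
With the tool pointing down it reaches from about 0.35 to 0.9 m from the base axis. Payload 8.1 kg.
Tool frame: the origin (TCP) lies on the centre line of the jaws, within the pads' length; the fingertips stand 22 mm ahead of it and the grasp point (between the pads) lies 3 mm ahead of it; z points along the fingers, y is the direction in which the jaws open and shut (so a half turn about z gives the same grasp; the last joint's range is limited). The gripper opens to 85 mm and grips with 20 to 120 N. Pads are 22 mm wide; open, the fingers measure 114 mm over their backs; the gripper's body (76 mm by 85 mm) begins 54 mm behind the grasp point. The pads swing forward as they close: fully open they stand 13 mm farther back than shut.
Start: joints at [-0.103, 0.434, 0.025, 1.573, -0.012, 1.134, -0.075], TCP at [0.625, -0, 0.253] pointing down, gripper open.
Joint ranges: [-2.62, 2.62], [-0.44, 2.09], [-1.27, 1.32], [0.08, 2.57], [-1.32, 4.46], [0.12, 2], [-2.74, 2.74]. Speed limits (rad/s): [2.22, 2.22, 3.01, 3.01, 3.14, 3.14, 3.14].

## Interface

Orientations are given as a 3x3 rotation matrix whose columns are the frame's x, y, z axes.
In Python, from plant import read_state, vision, manip gives the robot as it stands.
- The arm moves only by the shell command python3 -m crank 'ROWS' [OPENING]. ROWS is JSON, a list of rows, each a list of 6 numbers: the shift along the tool's x, y, z in m, then the turn, a rotation vector about the tool's x, y, z in rad. A call has 1 to 12 rows; each row is the pose to reach, as a shift and turn from the pose commanded when the call began, along the tool's axes at that moment; what a row does not reach only later rows make up. A row lasts 1/10 s, in which the tool goes at most 50 mm and 8.59 degrees, less where a joint would pass 70% of its speed; a pose out of reach is approached as far as the arm can. A call with a gripper value outside its range is refused whole. OPENING is the opening in per cent of the stroke, from 0 (shut) to 100 (fully open), set as the call begins (- or left out, the last holds). The fingers move at their own pace and stop on an object; the grip force is fixed at half the most. Time passes only in rows, so rows that repeat a pose let the fingers close. It gives the time, the measured TCP pose, the force and the opening at its end, in the units of the state.
- read_state(): the state, without advancing time (a new reading comes with each control period).
- vision.read_camera(name): name is "scene" or "side" or "wrist"; returns a dict with "pixels" (400x640x3 uint8, red, green, blue), "depth" (400x640 float32, m along the optical axis (not along the pixel's ray), 0 where there is no reading), "camera_matrix" (3x3 intrinsics, pixels), "world_from_camera" (4x4, takes a point from camera to world coordinates). Camera axes: x right, y down, z forward; pixel columns grow to the right and rows downward; lengths in m; the calibration is good to about 2 mm. A picture is of the moment at which its call begins.
- manip.finish_job(): hands the job in, once; it reports no verdict.
Trained networks look in a picture, given as the dict that the camera call returned (one of the last four; its "shot" number tells which), for a name from the list of things; names that differ only in an ending like _2 or _b are one class to them, and where a whole thing is asked for, a point or a joint stands for the part that bears it (a point fixed in the world has none). Each returns a list of dicts, best first, with "conf" (0 to 1); they miss things now and then, are a little off and sometimes report something else, mostly with a low value. They report only what shows in the picture. A call takes as long as a camera call. They do not tell look-alikes from the thing itself.
- vision.recognise(label, picture): "xyz" ([x, y, z] in m, in world coordinates, good to about 4 mm: the middle of the surface that is visible of it).
- vision.pinpoint(label, picture): "xyz" ([x, y, z] in m, in world coordinates, good to about 4 mm: a listed point, or the origin of a listed thing).
The state is a dict: "t": time; "q": joint angles; "joint_vel": joint speeds; "tau": joint torques, N m; "tcp_pos": TCP position; "ee_rot": TCP orientation; "wrist_force": force on the tool from outside, world axes, zero at the start; "ft_torque": the same for the moment, N m; "width": finger opening in m.
Only numpy, scipy, OpenCV 4.12 (cv2) and the standard library are available. Lean on these libraries where they do the work, as an engineer would, in place of code of your own. Each camera call takes 0.05 s, during which the arm holds its last target.

## Task

On the basement desk, load the tray of slides into the slide scanner: with one fingertip fold the sprung loading gate outwards and hold it open, and while holding it push the tray up the channel with another finger, until the tray is fully home against the end stop. Then let the gate spring shut behind the tray and take the hand clear. The tray is only pushed, never picked up, and the gate must not touch it; leave the other things on the desk where they are.

Things in the scene. Friction and masses are not known exactly. Their poses are not given: they have to be found in the camera images.
- scanner: Slide scanner, fixed. Origin: on the desk top, on the centre line of its straight open-topped tray channel, in the plane of the gate's cross leaf. +x: loading direction, along the channel, away from the robot; +y: left. Grey bed x -165..+105, y -40..+78 mm, top 6 mm above the desk. Lead-in (x -162..0): two low guide lips, inner faces at y +-30.5 mm, tops 14 mm above the desk.
- end_stop (a point): Middle of the face of the grey end stop that the tray's front must reach, 84.5 mm beyond the gate's cross leaf. Between gate and stop the channel has two walls 62 mm apart with flared mouths from x +3 to +22 mm, tops 40 mm above the desk; the low lips run on to the stop.
- housing_corner (a point): Top corner of the space taken by the scanner's white and black housing, nearest the gate and channel, 100 mm above the desk; the housing runs 125 mm on along +x and 140 mm to the right; a black optics block, 83 mm high, joins it to the channel. A grey lamp housing, 72 mm high, stands left of the channel at x +41..+91, y +37..+72 mm (scanner frame).
- gate (a joint): Angle of the loading gate (rad): 0 shut (side plate upright), grows as it is folded outwards to the scanner's +y; stop at 1.2. The hinge line is parallel to the scanner's x at y +60 mm, 12 mm above the desk. A spring shuts it (2 to 3 N at a fingertip); it does not stay open by itself. Its cross leaf is clear of the tray's path above about 0.8 rad.
- gate_foot (a point): Bent steel sheet of the gate; turns with joint gate. This point: on the hinge line, in the plane of the cross leaf; axes as the scanner's when shut. Side plate: 2.5 mm thick, left of the lead-in, x -152..+12 mm, 2 to 58 mm above the hinge line, inner face 58 mm left of the channel's centre line when shut. A fingertip put down inside it and moved to +y folds it outwards, and can slide along it.
- gate_edge (a point): Middle (lengthwise) of the rolled top edge of the gate's side plate: 73 mm above the desk when shut, about 50 mm with the gate 0.9 rad open.
- leaf_tip (a point): Free end of the gate's cross leaf, which is 3 mm thick (along x) and reaches from the side plate across the channel to 16 mm left of the centre line. Shut, it stands 16 to 32 mm above the desk and blocks the tray. With the gate 0.9 rad open a fingertip 30 mm or more above the desk passes over its root at the side plate.
- tray_centre (a point): Centre (half-way up) of the slide tray to load: black open tray full of white slide mounts, 76 mm long (its x), 58 wide, 56 high, 0.2 to 0.35 kg, loose on the channel bed in the lead-in. Axes as the scanner's. At the start 66 to 92 mm before the gate's cross leaf (scanner x -66..-92 mm), 34 mm above the desk; fully home at scanner x +46.5 mm.
- tray_rear (a point): Middle of the tray's flat rear end wall, the face to push: 38 mm behind the tray's centre, 58 mm wide, 6 to 62 mm above the desk.
- empty_tray: Bystander: an empty grey slide tray of the same size, standing on the desk to the right of the lead-in; origin under its centre.
- cleaner_bottle: Bystander: small amber bottle, 42 mm across, 95 mm high, on the desk to the left of the gate or of the lead-in; origin under its centre.
- slide_box: Bystander: clear box of slides with a grey lid, 62 by 58 by 62 mm, on the desk to the left of the lead-in or of the gate; origin under its centre.
- coffee_mug: Bystander: blue mug, 80 mm across, 92 mm high, on the desk to the left, farther off; origin under its centre.
Things that resemble listed ones, but are neither listed nor needed, are in the scene too. What is shaped like the part that bears tray_centre but pink or purple is not meant.

How it is judged:
By the outcome, as a careful person would: the job done as asked, in the order asked, and still so for the second after the job is handed in, with the robot touching nothing.
It also fails if it takes over 40 s, if anything falls off the work surface, if the arm or the gripper's body presses on something with over 40 N, if the wrist force passes 120 N, or if a joint passes its speed limit or range.

## Working session

There is one attempt and no reset: what is moved stays moved. The work goes in short steps, Python scripts to look and compute and a shell command to move; the robot and the scene stay as the last step left them, time stands still between calls to the robot, and variables do not carry over. Pictures are saved under pics/ and viewed, and the job is handed in when it is done.

```bash
ls; mkdir -p pics
python3 - <<'E'
from plant import read_state, vision, manip
import cv2,numpy as np
s=read_state(); print(s)
for n in ["scene","side","wrist"]:
    p=vision.read_camera(n); cv2.imwrite(f"pics/a_{n}.png",p["pixels"][:,:,::-1])
    print(n,np.round(p["world_from_camera"],3).tolist())
    for l in ["end_stop","housing_corner","gate_foot","gate_edge","leaf_tip","tray_centre","tray_rear","scanner","empty_tray","cleaner_bottle","slide_box","coffee_mug"]:
        r=vision.pinpoint(l,p); print(l,[(np.round(d["xyz"],3).tolist(),round(d["conf"],2)) for d in r[:3]])
print(read_state()["t"])
E
```

```text
pics
{'t': 0.0, 'q': array([-0.10260525,  0.43523889,  0.02492796,  1.57407155, -0.01160512,
        1.13398595, -0.07508519]), 'joint_vel': array([-3.96511804e-04, -5.32725267e-05, -1.09408059e-03, -2.34311435e-03,
       -2.83130265e-04, -1.53220660e-04, -1.51912674e-03]), 'tau': array([ 8.97134169e-05, -6.70461059e+01,  1.02531374e+00, -3.16203833e+01,
        1.55155628e-02,  1.25530543e-02, -1.11555586e-06]), 'tcp_pos': array([ 6.24544544e-01, -2.16748506e-05,  2.52525408e-01]), 'ee_rot': array([[ 1.07271320e-05,  9.99998792e-01, -1.55453884e-03],
       [ 9.99999993e-01, -1.09114912e-05, -1.18585737e-04],
       [-1.18602556e-04, -1.55453756e-03, -9.99998785e-01]]), 'wrist_force': array([-0.35766809,  0.97889913,  0.72107244]), 'ft_torque': array([ 0.03788884,  0.02530776, -0.02939406]), 'width': 0.08530907306877232}
scene [[-0.677, 0.51, -0.53, 1.126], [0.735, 0.481, -0.477, 0.598], [0.012, -0.713, -0.701, 0.854], [0.0, 0.0, 0.0, 1.0]]
end_stop [([0.708, 0.055, 0.024], 0.63)]
housing_corner [([0.665, 0.001, 0.103], 0.69)]
gate_foot [([0.626, 0.122, 0.013], 0.76)]
gate_edge [([
[... 1328 characters left out ...]

wrist [[1.0, 0.001, -0.0, 0.624], [0.001, -0.956, -0.295, 0.076], [-0.001, 0.295, -0.956, 0.375], [0.0, 0.0, 0.0, 1.0]]
end_stop [([0.706, 0.052, 0.025], 0.69)]
housing_corner [([0.665, 0.0, 0.098], 0.63)]
gate_foot [([0.624, 0.123, 0.014], 0.84), ([0.704, 0.051, 0.021], 0.68)]
gate_edge [([0.553, 0.124, 0.076], 0.68)]
leaf_tip [([0.619, 0.074, 0.026], 0.62)]
tray_centre [([0.37, 0.139, 0.027], 0.89), ([0.529, 0.07, 0.035], 0.78), ([0.37, -0.017, 0.025], 0.55)]
tray_rear [([0.395, -0.043, 0.031], 0.81), ([0.492, 0.071, 0.037], 0.69)]
scanner [([0.616, 0.059, 0.001], 0.56), ([0.666, 0.0, 0.1], 0.46)]
empty_tray [([0.51, -0.064, 0.001], 0.95)]
cleaner_bottle []
slide_box []
coffee_mug []
1.95
```

View pics/a_scene.png

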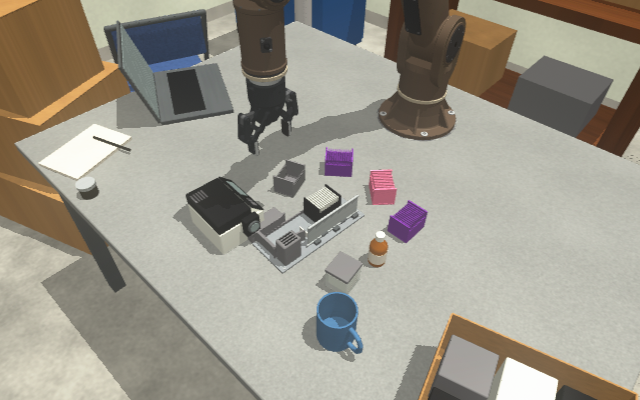

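View pics/a_side.png

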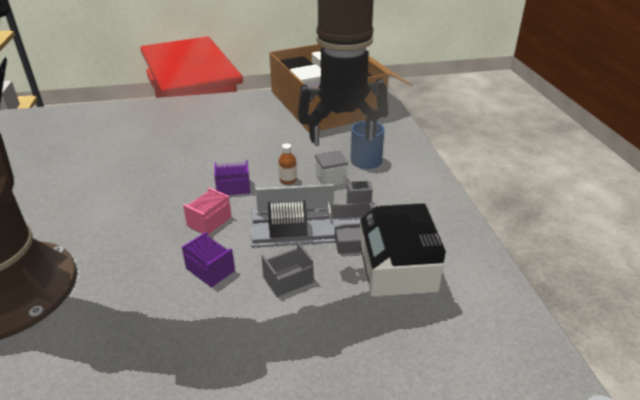

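View pics/a_wrist.png

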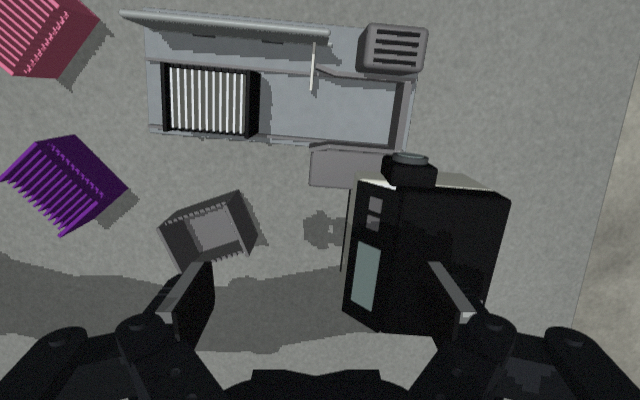

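The wrist view shows the scanner nearly aligned with world x. The black tray is at about (210,100), the shut gate's top edge runs from (125,15) to (325,35), the cross leaf is at (313,70) and the stop at (400,110). Pink and purple trays are decoys. Next I fit the scanner pose.

```bash
cat > h.py <<'E'
from plant import read_state, vision, manip
import cv2,numpy as np
def cloud(p):
    d=p["depth"];K=p["camera_matrix"];v,u=np.indices(d.shape)
    c=np.stack([(u-K[0,2])/K[0,0]*d,(v-K[1,2])/K[1,1]*d,d],-1)
    T=p["world_from_camera"];w=c@T[:3,:3].T+T[:3,3];w[d<=0]=np.nan
    return w
E
python3 - <<'E'
from h import *
M={"end_stop":(84.5,0),"gate_foot":(0,60),"leaf_tip":(0,16),"gate_edge":(-70,59),"housing_corner":None}
A=[];B=[]
for n in ["scene","side","wrist","wrist"]:
    p=vision.read_camera(n)
    for l in ["end_stop","gate_foot","leaf_tip","gate_edge"]:
        r=vision.pinpoint(l,p)
        if r and r[0]["conf"]>.5: A.append(M[l]);B.append(r[0]["xyz"][:2])
    if n=="wrist":
        w=cloud(p)
        m=(w[...,2]>.069)&(w[...,2]<.08)&(w[...,0]>.45)&(w[...,0]<.66)&(w[...,1]>.1)&(w[...,1]<.15)
        e=w[m]; print("edge n",len(e),e.min(0),e.max(0)); k=np.polyfit(e[:,0],e[:,1],1);print("edge line",k,np.polyval(k,[.5,.62]), "zmed",np.median(e[:,2]))
        m=(w[...,2]>.055)&(w[...,2]<.068)&(w[...,0]>.45)&(w[...,0]<.61)&(w[...,1]>.03)&(w[...,1]<.11)
        e=w[m]; print("tray",len(e),np.percentile(e,[1,50,99],axis=0).round(4)); print(cv2.minAreaRect((e[:,:2]*1000).astype(np.float32)))
A=np.array(A)/1000;B=np.array(B)
a=A-A.mean(0);b=B-B.mean(0)
yaw=np.arctan2((a[:,0]*b[:,1]-a[:,1]*b[:,0]).sum(),(a*b).sum())
R=np.array([[np.cos(yaw),-np.sin(yaw)],[np.sin(yaw),np.cos(yaw)]])
print("yaw",yaw,"origin",B.mean(0)-R@A.mean(0)); print((B-(A@R.T+B.mean(0)-R@A.mean(0))).round(4).tolist())
print(read_state()["t"])
E
```

```text
edge n 1871 [0.47180451 0.1183512  0.06902468] [0.63563723 0.13725316 0.07635799]
edge line [-0.08530022  0.17489784] [0.13224773 0.12201171] zmed 0.07352765587652627
tray 3518 [[0.4914 0.0419 0.0551]
 [0.5254 0.07   0.0595]
 [0.5683 0.0968 0.0637]]
((529.2680053710938, 68.58818817138672), (57.89297866821289, 76.49333953857422), 85.12928009033203)
edge n 1876 [0.47167162 0.11831184 0.06903129] [0.63564809 0.13746297 0.07650426]
edge line [-0.08538548  0.17494612] [0.13225338 0.12200712] zmed 0.07344104643874622
tray 3508 [[0.4915 0.0421 0.0552]
 [0.5256 0.07   0.0595]
 [0.5684 0.0968 0.0637]]
((529.25244140625, 68.55464172363281), (57.92467498779297, 76.52153778076172), 85.09342956542969)
yaw -0.06768187126610951 origin [0.62010078 0.06046618]
[[0.0025, 0.0029], [0.0019, 0.001], [-0.0002, -0.0017], [-0.0031, 0.0031], [0.0022, -0.001], [-0.0017, 0.0046], [0.0031, -0.0028], [0.0032, 0.0007], [-0.0009, -0.0042], [-0.002, 0.0032], [-0.0026, -0.0038], [-0.0022, -0.0009], [0.002, -0.0012], [-0.0017, 0.0025], [0.0, -0.0019], [-0.0009, -0.0006]]
2.95
```

```bash
python3 -m crank '[[0.02,-0.04,0,0,0,-0.14],[0.04,-0.08,0,0,0,-0.28],[0.06,-0.12,0,0,0,-0.42],[0.074,-0.152,0,0,0,-0.56],[0.074,-0.152,0,0,0,-0.7],[0.074,-0.152,0,0,0,-0.84],[0.074,-0.152,0,0,0,-0.98],[0.074,-0.152,0,0,0,-1.12],[0.074,-0.152,0,0,0,-1.26],[0.074,-0.152,0,0,0,-1.4],[0.074,-0.152,0,0,0,-1.4855],[0.074,-0.152,0,0,0,-1.4855]]' 82
python3 - <<'E'
from h import *
p=vision.read_camera("wrist");cv2.imwrite("pics/b.png",p["pixels"][:,:,::-1])
s=read_state();R=s["ee_rot"];print(s["tcp_pos"],R.round(4).tolist(),s["width"],s["t"],s["wrist_force"])
w=(cloud(p)-s["tcp_pos"])@R
m=(w[...,2]>-.03)&(w[...,2]<.05)&(abs(w[...,1])<.08)&(abs(w[...,0])<.05)
for sg in(1,-1):
    e=w[m&(w[...,1]*sg>0)]
    if len(e): print(sg,len(e),np.percentile(e,[0.5,50,99.5],axis=0).round(4).tolist())
E
```

```text
t: 4.15
tcp_pos: [0.4731, 0.0739, 0.2534]
ee_rot: [[-0.996, 0.084, 0.0], [0.084, 0.996, 0.0], [-0.0, 0.0, -1.0]]
wrist_force: [-0.1, -0.5, 0.0]
width: 0.0704
[0.47306095 0.07388851 0.25340522] [[-0.9962, 0.0874, 0.0002], [0.0874, 0.9962, 0.0], [-0.0002, 0.0, -1.0]] 0.07039369995239966 4.2 [0.64070101 0.2335603  0.45335649]
1 3255 [[-0.0096, 0.0351, -0.0299], [0.0082, 0.0363, -0.0116], [0.0143, 0.0554, 0.013]]
-1 3257 [[-0.01, -0.0537, -0.0299], [0.0078, -0.0354, -0.0117], [0.0138, -0.0341, 0.0128]]
```

View pics/b.png

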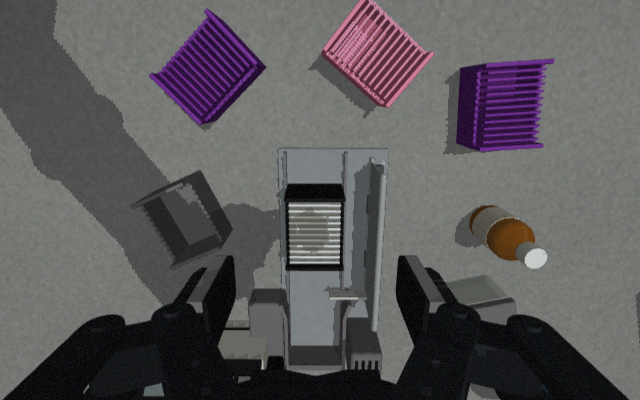

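```bash
python3 -m crank '[[0.004,-0.008,0.04,0,0,0],[0.004,-0.008,0.08,0,0,0],[0.004,-0.008,0.12,0,0,0],[0.004,-0.008,0.14,0,0,0],[0.004,-0.008,0.14,0,0,0]]'
python3 - <<'E'
from h import *
s=read_state();R=s["ee_rot"];print(s["tcp_pos"],s["width"],s["t"],s["wrist_force"])
for n in ["wrist","side","scene"]:
    p=vision.read_camera(n);cv2.imwrite(f"pics/c_{n}.png",p["pixels"][:,:,::-1])
    w=(cloud(p)-s["tcp_pos"])@R
    m=(w[...,2]>-.0)&(w[...,2]<.022)&(abs(w[...,1])<.08)&(abs(w[...,0])<.03)
    for sg in(1,-1):
        e=w[m&(w[...,1]*sg>0)]
        if len(e)>5: print(n,sg,len(e),np.percentile(e,[1,50,99],axis=0).round(4).tolist())
E
```

```text
t: 4.7
tcp_pos: [0.4665, 0.0659, 0.1109]
ee_rot: [[-0.996, 0.088, -0.005], [0.088, 0.996, -0.001], [0.005, -0.001, -1.0]]
wrist_force: [0.1, -0.1, -0.1]
width: 0.07
[0.46651224 0.0659398  0.11094286] 0.06998913135566702 4.7 [ 0.09001861 -0.11290932 -0.14702454]
wrist 1 693 [[-0.0095, 0.0352, 0.0001], [0.0074, 0.0356, 0.0051], [0.0124, 0.0486, 0.0133]]
wrist -1 689 [[-0.0095, -0.0473, 0.0001], [0.0075, -0.0347, 0.0051], [0.0125, -0.0342, 0.0135]]
side 1 8 [[-0.0122, 0.0331, 0.0003], [-0.0109, 0.0348, 0.0043], [-0.0096, 0.0366, 0.0092]]
side -1 52 [[-0.0125, -0.0496, 0.0002], [-0.0035, -0.043, 0.0054], [0.0081, -0.0363, 0.0133]]
scene 1 13 [[-0.012, 0.0359, 0.0007], [-0.0071, 0.0433, 0.0033], [0.0071, 0.0488, 0.0088]]
scene -1 19 [[-0.0126, -0.0377, 0.0007], [-0.0014, -0.0337, 0.0055], [0.0088, -0.0316, 0.0096]]
```

View pics/c_scene.png

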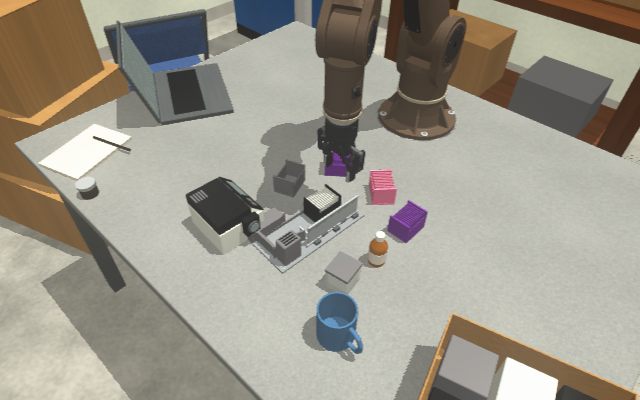

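View pics/c_wrist.png

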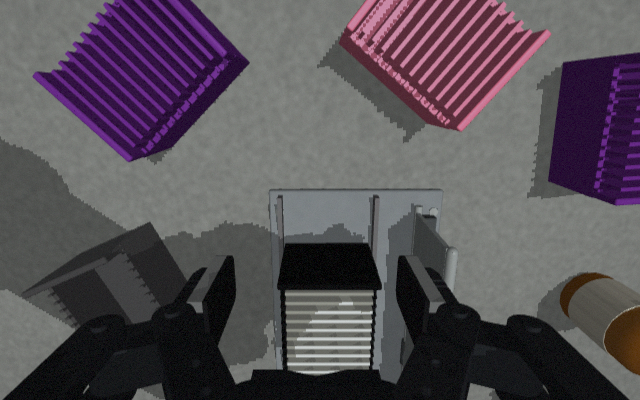

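The fingertips are clear: the left one is between tray and plate at about (415,290), behind the tray's rear. I'm lowering so the tips sit about 40 mm above the desk.

```bash
python3 -m crank '[[0,0,0.025,0,0,0],[0,0,0.045,0,0,0],[0,0,0.058,0,0,0],[0,0,0.058,0,0,0],[0,0,0.058,0,0,0]]'
python3 - <<'E'
from h import *
s=read_state();print(s["tcp_pos"],s["t"],s["wrist_force"])
o=np.array([.6187,.0615]);d=s["tcp_pos"][:2]-o;c,n=np.cos(-.0853),np.sin(-.0853);print("scanner",d[0]*c+d[1]*n,-d[0]*n+d[1]*c, s["ee_rot"].round(3).tolist())
for n in ["wrist","side"]:
    p=vision.read_camera(n);cv2.imwrite(f"pics/d_{n}.png",p["pixels"][:,:,::-1])
E
```

```text
t: 5.35
tcp_pos: [0.4693, 0.0666, 0.0566]
ee_rot: [[-0.996, 0.086, 0.002], [0.086, 0.996, 0.0], [-0.002, 0.0, -1.0]]
wrist_force: [0.7, -0.7, 0.7]
width: 0.0703
[0.46930907 0.06657545 0.05657086] 5.35 [ 0.73467719 -0.68642758  0.68769601]
scanner -0.149280174964255 -0.007670600882760025 [[-0.996, 0.086, 0.002], [0.086, 0.996, 0.0], [-0.002, 0.0, -1.0]]
```

View pics/d_side.png

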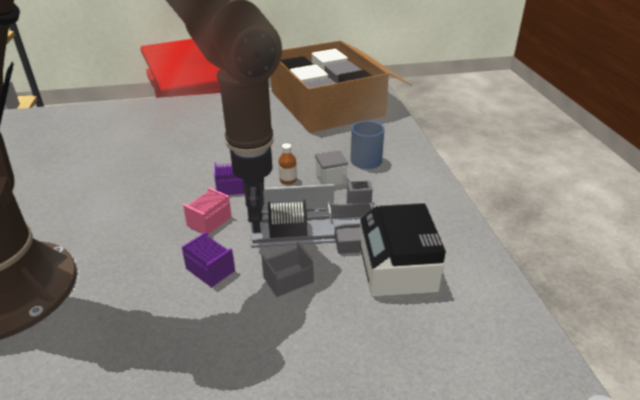

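View pics/d_wrist.png

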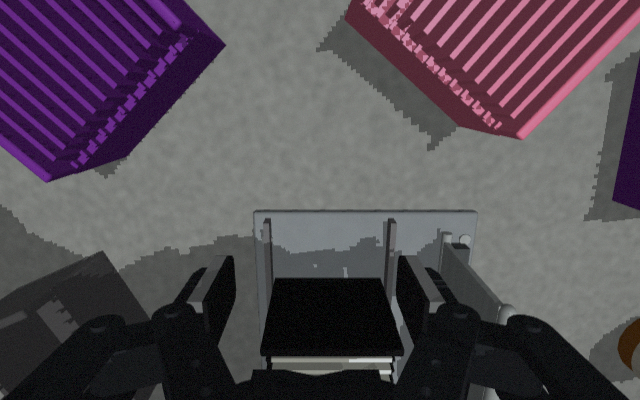

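```bash
python3 -m crank '[[0,0.008,0,0,0,0],[0,0.014,0,0,0,0],[0,0.02,0,0,0,0],[0,0.026,0,0,0,0],[0,0.032,0,0,0,0],[0,0.038,0,0,0,0],[0,0.044,0,0,0,0],[0,0.05,0,0,0,0],[0,0.052,0,0,0,0],[0,0.052,0,0,0,0]]'
cat >> h.py <<'E'
def rep():
    s=read_state();o=np.array([.6187,.0615]);d=s["tcp_pos"][:2]-o;c,n=np.cos(-.0853),np.sin(-.0853)
    print("scanner",np.round([d[0]*c+d[1]*n,-d[0]*n+d[1]*c,s["tcp_pos"][2]],4),s["wrist_force"].round(1),s["width"].round(4),s["t"])
def scan(w):
    o=np.array([.6187,.0615]);c,n=np.cos(-.0853),np.sin(-.0853);d=w[...,:2]-o
    return np.stack([d[...,0]*c+d[...,1]*n,-d[...,0]*n+d[...,1]*c,w[...,2]],-1)
E
python3 - <<'E'
from h import *
rep()
for n in ["wrist","side","scene"]:
    p=vision.read_camera(n);cv2.imwrite(f"pics/e_{n}.png",p["pixels"][:,:,::-1])
    w=scan(cloud(p))
    for l in ["gate_edge","leaf_tip","tray_rear"]:
        print(n,l,[(scan(np.array(q["xyz"])).round(3).tolist(),round(q["conf"],2)) for q in vision.pinpoint(l,p)[:2]])
    # gate plate profile
    m=(w[...,0]>-.12)&(w[...,0]<0)&(w[...,1]>.062)&(w[...,1]<.125)&(w[...,2]>.02)&(w[...,2]<.07)
    e=w[m]; print(n,len(e),e[:,2].max() if len(e) else 0)
    for z in np.arange(.02,.07,.006):
        q=e[(e[:,2]>z)&(e[:,2]<z+.006)]
        if len(q)>10: print(round(z+.003,3),len(q),np.percentile(q[:,1],[5,50,95]).round(4))
E
```

```text
t: 6.45
tcp_pos: [0.4728, 0.1188, 0.0554]
ee_rot: [[-0.996, 0.085, 0.0], [0.085, 0.996, 0.0], [-0.0, 0.0, -1.0]]
wrist_force: [-0.7, 0.1, 3.0]
width: 0.0705Traceback (most recent call last):
  File "<stdin>", line 2, in <module>
  File "h.py", line 10, in rep
    print("scanner",np.round([d[0]*c+d[1]*n,-d[0]*n+d[1]*c,s["tcp_pos"][2]],4),s["wrist_force"].round(1),s["width"].round(4),s["t"])
                                                                                                         ^^^^^^^^^^^^^^^^
AttributeError: 'float' object has no attribute 'round'
```

```bash
sed -i 's/s\["width"\].round(4)/round(s["width"],4)/' h.py
python3 - <<'E'
from h import *
rep()
for n in ["wrist","side","scene"]:
    p=vision.read_camera(n);cv2.imwrite(f"pics/e_{n}.png",p["pixels"][:,:,::-1])
    w=scan(cloud(p))
    for l in ["gate_edge","leaf_tip","tray_rear"]:
        print(n,l,[(scan(np.array(q["xyz"])).round(3).tolist(),round(q["conf"],2)) for q in vision.pinpoint(l,p)[:2]])
    m=(w[...,0]>-.12)&(w[...,0]<0)&(w[...,1]>.062)&(w[...,1]<.125)&(w[...,2]>.02)&(w[...,2]<.07)
    e=w[m]; print(n,len(e),e[:,2].max() if len(e) else 0)
    for z in np.arange(.02,.07,.006):
        q=e[(e[:,2]>z)&(e[:,2]<z+.006)]
        if len(q)>10: print(round(z+.003,3),len(q),np.percentile(q[:,1],[5,50,95]).round(4))
E
```

```text
scanner [-0.1502  0.0447  0.0554] [-0.7  0.1  3. ] 0.0705 6.45
wrist gate_edge []
wrist leaf_tip []
wrist tray_rear [([-0.127, 0.002, 0.034], 0.88), ([-0.173, 0.181, 0.032], 0.78)]
wrist 2966 0.04538668465197829
0.023 778 [0.0645 0.0675 0.0705]
0.029 717 [0.0705 0.0735 0.0764]
0.035 812 [0.0767 0.0798 0.0827]
0.041 631 [0.0825 0.085  0.088 ]
0.047 28 [0.0879 0.0888 0.0894]
side gate_edge [([-0.067, 0.102, 0.055], 0.73)]
side leaf_tip [([0.004, 0.038, 0.056], 0.87)]
side tray_rear [([-0.226, 0.083, 0.029], 0.89), ([-0.129, 0.0, 0.034], 0.87)]
side 1238 0.05806875485865448
0.023 157 [0.0633 0.0675 0.0738]
0.029 211 [0.0673 0.0728 0.0786]
0.035 222 [0.0732 0.079  0.0842]
0.041 214 [0.0802 0.0852 0.0905]
0.047 216 [0.0859 0.0909 0.0972]
0.053 198 [0.0918 0.0965 0.1016]
0.059 20 [0.0953 0.0982 0.1   ]
scene gate_edge [([-0.072, 0.103, 0.056], 0.56)]
scene leaf_tip [([0.003, 0.035, 0.051], 0.87)]
scene tray_rear [([-0.124, -0.001, 0.033], 0.98), ([-0.234, 0.084, 0.028], 0.98)]
scene 335 0.06003417707541092
0.023 35 [0.0638 0.0671 0.0692]
0.029 35 [0.0697 0.072  0.0755]
0.035 37 [0.0736 0.0779 0.0802]
0.041 40 [0.0822 0.085  0.0878]
0.047 36 [0.0877 0.0904 0.0932]
0.053 79 [0.0936 0.1007 0.1046]
0.059 73 [0.1001 0.103  0.106 ]
```

View pics/e_scene.png

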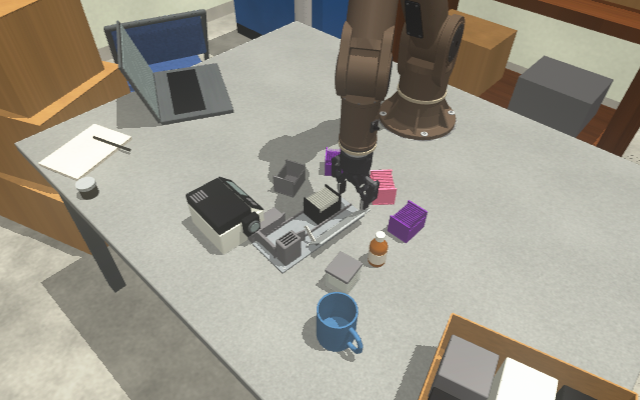

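View pics/e_wrist.png

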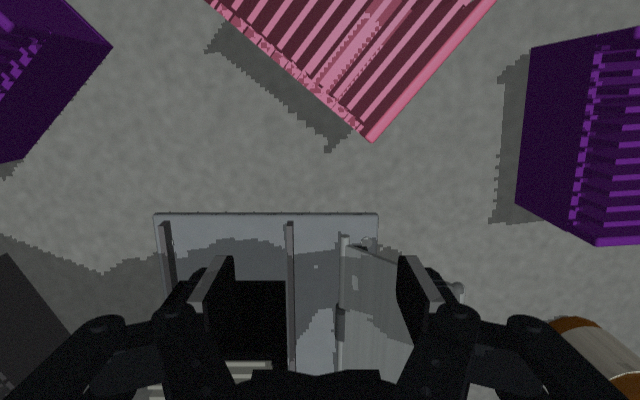

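```bash
python3 -m crank '[[0,0.002,0.003,0,0,0],[0,0.004,0.006,0,0,0],[0,0.004,0.006,0,0,0],[0,0.004,0.006,0,0,0],[0,0.004,0.006,0,0,0]]' 95
cat >> h.py <<'E'
def gate(n,tag):
    p=vision.read_camera(n);cv2.imwrite(f"pics/{tag}_{n}.png",p["pixels"][:,:,::-1])
    w=scan(cloud(p))
    for l in ["gate_edge","leaf_tip","tray_rear","tray_centre"]:
        print(n,l,[(scan(np.array(q["xyz"])).round(3).tolist(),round(q["conf"],2)) for q in vision.pinpoint(l,p)[:3] if abs(scan(np.array(q["xyz"]))[1])<.12 and scan(np.array(q["xyz"]))[0]>-.14])
    for q in vision.pinpoint("leaf_tip",p)[:1]:
        y,_z=scan(np.array(q["xyz"]))[1:]; print("  leaf angle",np.arctan2(_z-.012,.06-y)-.266)
    for q in vision.pinpoint("gate_edge",p)[:1]:
        y,_z=scan(np.array(q["xyz"]))[1:]; print("  edge angle",np.arctan2(y-.06,_z-.012))
E
python3 - <<'E'
from h import *
rep();gate("side","f");gate("scene","f");gate("wrist","f")
s=read_state();p=vision.read_camera("wrist");w=scan(cloud(p))
for z in np.arange(.02,.06,.006):
    q=w[(w[...,0]>-.11)&(w[...,0]<0)&(w[...,1]>.06)&(w[...,1]<.13)&(w[...,2]>z)&(w[...,2]<z+.006)]
    if len(q)>10: print(round(z+.003,3),len(q),np.median(q[:,1]).round(4))
E
```

```text
t: 7.55
tcp_pos: [0.4731, 0.122, 0.0493]
ee_rot: [[-0.996, 0.085, -0.0], [0.085, 0.996, -0.0], [0.0, -0.0, -1.0]]
wrist_force: [0.5, -1.6, 0.8]
width: 0.0811
scanner [-0.1502  0.0479  0.0493] [ 0.5 -1.6  0.8] 0.0811 7.55
side gate_edge [([-0.066, 0.11, 0.046], 0.95), ([-0.001, 0.059, 0.011], 0.53)]
side leaf_tip [([0.003, 0.044, 0.055], 0.97)]
side tray_rear [([-0.129, -0.001, 0.035], 0.76)]
side tray_centre [([-0.085, 0.001, 0.032], 0.72)]
  leaf angle 0.9509852033042177
  edge angle 0.9692163530433066
scene gate_edge [([-0.072, 0.111, 0.047], 0.61)]
scene leaf_tip [([0.004, 0.04, 0.057], 0.74)]
scene tray_rear [([-0.125, 0.002, 0.031], 0.87)]
scene tray_centre [([-0.088, 0.001, 0.035], 0.84)]
  leaf angle 0.8901456729248165
  edge angle 0.9774992249163403
wrist gate_edge []
wrist leaf_tip []
wrist tray_rear [([-0.127, -0.002, 0.035], 0.69)]
wrist tray_centre [([-0.088, -0.001, 0.033], 0.72)]
0.023 641 0.0712
0.029 635 0.0807
0.035 711 0.0888
0.041 109 0.0944
```

Run:
```python
from h import *
w=cv2.imread("pics/f_side.png")[120:320,180:480];cv2.imwrite("pics/f_crop.png",cv2.resize(w,None,fx=2.6,fy=2.6))
```

```text
(no output)
```

View pics/f_crop.png

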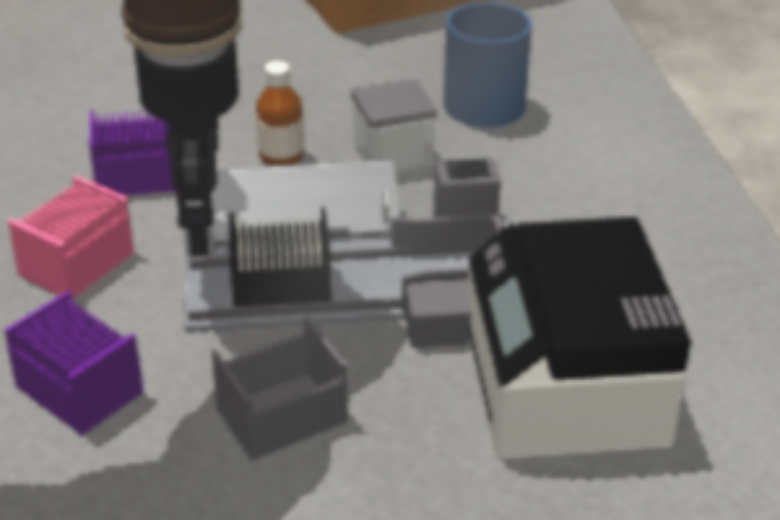

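View pics/f_wrist.png

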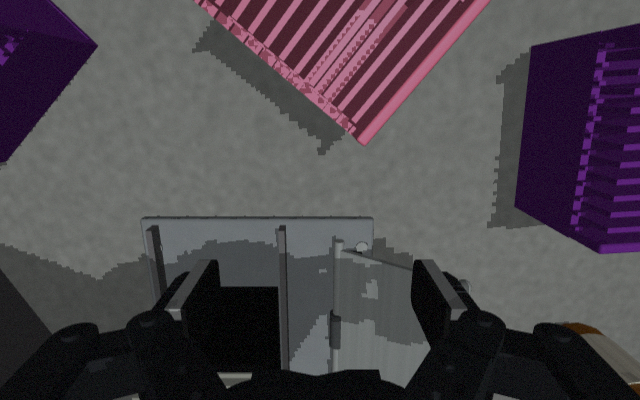

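Run:
```python
from h import *
p=vision.read_camera("wrist");w=scan(cloud(p))
for v,u in [(270,215),(300,210),(330,210),(280,200),(268,205),(320,240),(360,240),(320,270),(300,425)]: print(u,v,w[v,u].round(4))
s=read_state();t=(cloud(p)-s["tcp_pos"])@s["ee_rot"]
for sg in(1,-1):
  for z in np.arange(-.03,.02,.005):
    m=(t[...,2]>z)&(t[...,2]<z+.005)&(t[...,1]*sg>.03)&(t[...,1]*sg<.065)&(abs(t[...,0])<.016)
    e=t[m]
    if len(e)>5: print(sg,round(z,3),len(e),e[:,:2].min(0).round(4),e[:,:2].max(0).round(4))
```

```text
215 270 [-0.158   0.0082  0.0449]
210 300 [-0.1496  0.0078  0.0532]
210 330 [-0.1274  0.0027  0.0422]
200 280 [-0.1619  0.0071  0.0594]
205 268 [-0.162   0.0063  0.0508]
240 320 [-0.1276  0.0143  0.0354]
240 360 [-0.1274  0.0194  0.06  ]
270 320 [-0.1282  0.028   0.0362]
425 300 [-0.1526  0.0892  0.0577]
1 -0.03 531 [0.0006 0.0405] [0.0133 0.0529]
1 -0.025 474 [-0.0074  0.0405] [0.0128 0.055 ]
1 -0.02 554 [-0.0102  0.0406] [0.0127 0.0548]
1 -0.015 503 [-0.0103  0.0406] [0.0129 0.0549]
1 -0.01 440 [-0.01    0.0406] [0.0128 0.0548]
1 -0.005 397 [-0.0107  0.0406] [0.0126 0.055 ]
1 0.0 431 [-0.0101  0.0406] [0.0128 0.064 ]
1 0.005 184 [-0.0098  0.0406] [0.0123 0.0615]
1 0.01 277 [-0.016   0.0384] [0.0074 0.0437]
1 0.015 743 [-0.0159  0.0307] [0.0031 0.0426]
-1 -0.03 546 [ 0.     -0.0508] [ 0.0132 -0.0394]
-1 -0.025 468 [-0.0076 -0.0538] [ 0.0126 -0.0394]
-1 -0.02 553 [-0.0103 -0.0537] [ 0.0127 -0.0394]
-1 -0.015 495 [-0.0104 -0.054 ] [ 0.0129 -0.0395]
-1 -0.01 445 [-0.0104 -0.0538] [ 0.0127 -0.0394]
-1 -0.005 404 [-0.0101 -0.0537] [ 0.0125 -0.0395]
-1 0.0 321 [-0.0103 -0.0531] [ 0.0127 -0.0396]
-1 0.005 180 [-0.0097 -0.0463] [ 0.0123 -0.0397]
```

```bash
python3 -m crank '[[-0.005,0,0,0,0,0],[-0.009,0,0,0,0,0],[-0.013,0,0,0,0,0],[-0.018,0,0,0,0,0],[-0.024,0,0,0,0,0],[-0.03,0,0,0,0,0],[-0.036,0,0,0,0,0],[-0.04,0,0,0,0,0],[-0.043,0,0,0,0,0],[-0.043,0,0,0,0,0]]'
python3 - <<'E'
from h import *
rep();gate("side","g");gate("scene","g");gate("wrist","g")
w=cv2.imread("pics/g_side.png")[120:320,180:480];cv2.imwrite("pics/g_crop.png",cv2.resize(w,None,fx=2.6,fy=2.6))
E
```

```text
t: 9.7
tcp_pos: [0.5167, 0.1184, 0.0493]
ee_rot: [[-0.996, 0.086, 0.001], [0.086, 0.996, 0.0], [-0.001, 0.0, -1.0]]
wrist_force: [-0.0, -1.6, 1.1]
width: 0.0812
scanner [-0.1065  0.048   0.0493] [-0.  -1.6  1.1] 0.0812 9.7
side gate_edge [([-0.066, 0.109, 0.05], 0.65)]
side leaf_tip []
side tray_rear [([-0.096, -0.002, 0.035], 0.92)]
side tray_centre [([-0.057, 0.003, 0.036], 0.64)]
  edge angle 0.9134502154574462
scene gate_edge []
scene leaf_tip [([0.0, 0.04, 0.055], 0.95), ([-0.056, 0.003, 0.035], 0.3)]
scene tray_rear [([-0.096, 0.002, 0.036], 0.56)]
scene tray_centre [([-0.055, -0.001, 0.035], 0.67)]
  leaf angle 0.8762049718885072
wrist gate_edge []
wrist leaf_tip []
wrist tray_rear []
wrist tray_centre [([-0.055, 0.001, 0.037], 0.62)]
```

View pics/g_crop.png

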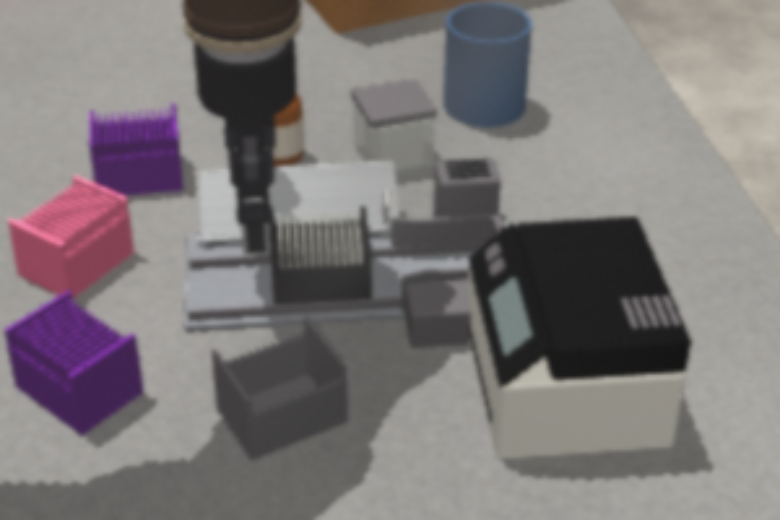

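View pics/g_wrist.png

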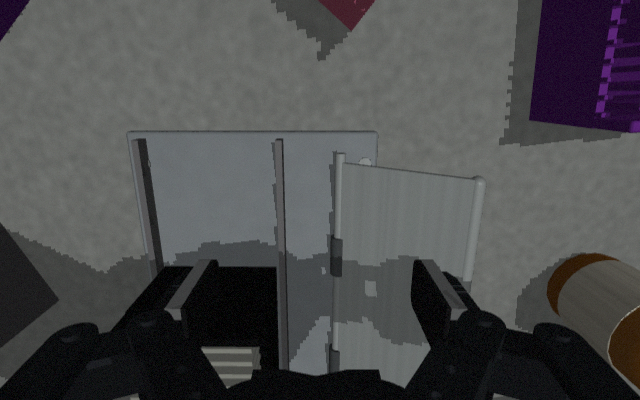

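The tray slides straight with its rear at about x −95 mm. The gate holds at about 0.9 rad and the leaf is above and left of the path. Continuing.

```bash
python3 -m crank '[[-0.005,0,0,0,0,0],[-0.012,0,0,0,0,0],[-0.02,0,0,0,0,0],[-0.028,0,0,0,0,0],[-0.036,0,0,0,0,0],[-0.044,0,0,0,0,0],[-0.052,0,0,0,0,0],[-0.06,0,0,0,0,0],[-0.068,0,0,0,0,0],[-0.076,0,0,0,0,0],[-0.083,0,0,0,0,0],[-0.088,0,0,0,0,0]]'
python3 - <<'E'
from h import *
rep();gate("side","i");gate("scene","i");gate("wrist","i")
w=cv2.imread("pics/i_side.png")[120:320,180:480];cv2.imwrite("pics/i_crop.png",cv2.resize(w,None,fx=2.6,fy=2.6))
E
```

```text
t: 11.95
tcp_pos: [0.6044, 0.1109, 0.0493]
ee_rot: [[-0.996, 0.085, 0.0], [0.085, 0.996, -0.0], [-0.0, 0.0, -1.0]]
wrist_force: [-3.1, -0.8, 1.0]
width: 0.0812
scanner [-0.0185  0.048   0.0493] [-3.1 -0.8  1. ] 0.0812 11.95
side gate_edge []
side leaf_tip [([0.002, 0.044, 0.055], 0.59)]
side tray_rear [([-0.01, -0.003, 0.034], 0.74)]
side tray_centre [([0.031, 0.003, 0.035], 0.84)]
  leaf angle 0.9574329086290476
scene gate_edge [([-0.071, 0.106, 0.049], 0.55), ([0.048, -0.055, 0.102], 0.55)]
scene leaf_tip [([0.002, 0.041, 0.058], 0.58)]
scene tray_rear []
scene tray_centre [([0.032, -0.002, 0.036], 0.95)]
  leaf angle 0.9153409381043194
  edge angle 0.897867089191285
wrist gate_edge [([-0.071, 0.11, 0.047], 0.82)]
wrist leaf_tip [([-0.003, 0.04, 0.059], 0.67)]
wrist tray_rear []
wrist tray_centre [([0.03, -0.001, 0.034], 0.55)]
  leaf angle 0.9106921466274529
  edge angle 0.9572058047628533
```

View pics/i_crop.png

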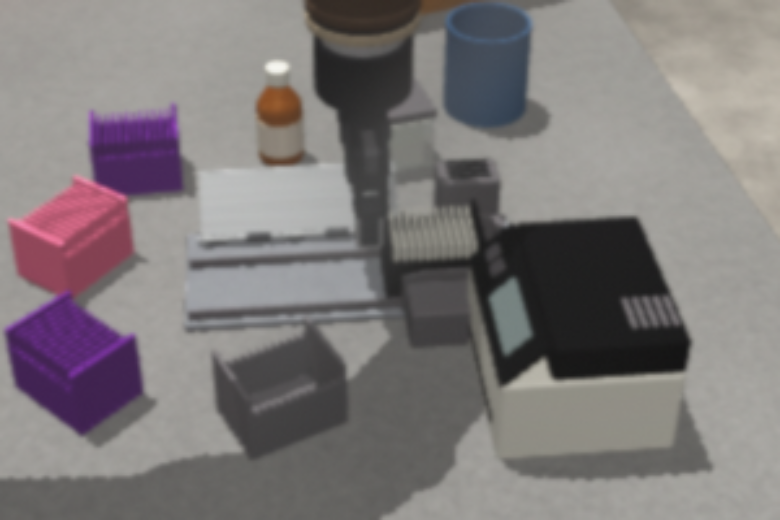

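View pics/i_wrist.png

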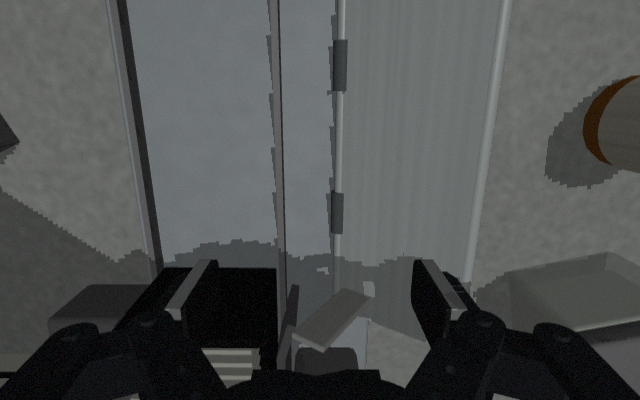

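```bash
python3 -m crank '[[-0.003,0,0,0,0,0],[-0.006,0,0,0,0,0],[-0.009,0,0,0,0,0],[-0.011,0,0,0,0,0],[-0.012,0,0,0,0,0],[-0.012,0,0,0,0,0]]'
python3 -m crank '[[-0.001,0,0,0,0,0],[-0.001,0,0,0,0,0]]'
python3 -m crank '[[-0.001,0,0,0,0,0],[-0.001,0,0,0,0,0]]'
python3 - <<'E'
from h import *
rep();gate("scene","j")
E
```

```text
t: 13.6
tcp_pos: [0.6158, 0.1098, 0.0492]
ee_rot: [[-0.996, 0.085, 0.0], [0.085, 0.996, -0.0], [-0.0, -0.0, -1.0]]
wrist_force: [-2.4, -1.4, 1.0]
width: 0.0808
t: 13.8
tcp_pos: [0.6166, 0.1098, 0.0493]
ee_rot: [[-0.996, 0.085, -0.0], [0.085, 0.996, -0.0], [0.0, -0.0, -1.0]]
wrist_force: [-2.0, -0.8, 0.6]
width: 0.081
t: 14.0
tcp_pos: [0.6176, 0.1098, 0.0493]
ee_rot: [[-0.996, 0.085, 0.0], [0.085, 0.996, -0.0], [-0.0, -0.0, -1.0]]
wrist_force: [-2.9, -1.5, 1.0]
width: 0.081
scanner [-0.0052  0.048   0.0493] [-2.9 -1.5  1. ] 0.081 14.0
scene gate_edge [([-0.073, 0.11, 0.046], 0.83), ([-0.003, -0.0, -0.001], 0.69), ([0.046, -0.0, 0.038], 0.63)]
scene leaf_tip [([0.001, 0.041, 0.058], 0.62)]
scene tray_rear [([0.007, -0.001, 0.033], 0.83)]
scene tray_centre [([0.044, -0.001, 0.036], 0.8)]
  leaf angle 0.922592785620783
  edge angle 0.9788284479003294
```

```bash
for i in 1 2; do python3 -m crank '[[-0.001,0,0,0,0,0],[-0.001,0,0,0,0,0]]' | grep -E "tcp|force"; done
```

```text
tcp_pos: [0.6187, 0.1098, 0.0494]
wrist_force: [-3.1, -0.5, 1.4]
tcp_pos: [0.6198, 0.1097, 0.0494]
wrist_force: [-2.1, -1.2, 1.5]
```

```bash
python3 -m crank '[[-0.001,0,0,0,0,0],[-0.001,0,0,0,0,0]]' | grep -E "tcp|force"
```

```text
tcp_pos: [0.6204, 0.1096, 0.0493]
wrist_force: [-4.9, -0.6, 3.5]
```

```bash
python3 -m crank '[[-0.001,0,0,0,0,0],[-0.001,0,0,0,0,0]]' | grep -E "tcp|force"
```

```text
tcp_pos: [0.6204, 0.1096, 0.0493]
wrist_force: [-7.8, -1.1, 7.0]
```

Run:
```python
from h import *
rep();gate("scene","k");gate("side","k")
p=vision.read_camera("scene");w=scan(cloud(p));q=w[(abs(w[...,1])<.035)&(w[...,0]>-.02)&(w[...,0]<.12)&(w[...,2]>.052)&(w[...,2]<.066)]
print(len(q),np.percentile(q,[1,50,99],axis=0).round(4).tolist())
w=p["pixels"][170:280,180:380,::-1];cv2.imwrite("pics/k_crop.png",cv2.resize(w,None,fx=4,fy=4))
```

```text
scanner [-0.0024  0.048   0.0493] [-7.8 -1.1  7. ] 0.0809 15.15
scene gate_edge [([-0.069, 0.109, 0.047], 0.94), ([-0.001, 0.058, 0.014], 0.65)]
scene leaf_tip [([0.003, 0.042, 0.056], 0.57)]
scene tray_rear []
scene tray_centre [([0.049, -0.001, 0.037], 0.63)]
  leaf angle 0.9121990521844761
  edge angle 0.9578598711890711
side gate_edge [([-0.069, 0.11, 0.047], 0.9)]
side leaf_tip [([0.004, 0.042, 0.057], 0.75)]
side tray_rear []
side tray_centre [([0.046, -0.001, 0.036], 0.8)]
  leaf angle 0.9197728971089179
  edge angle 0.9635398429015467
649 [[-0.0074, -0.0322, 0.0524], [0.0461, -0.0005, 0.0588], [0.1063, 0.027, 0.0652]]
```

View pics/k_crop.png

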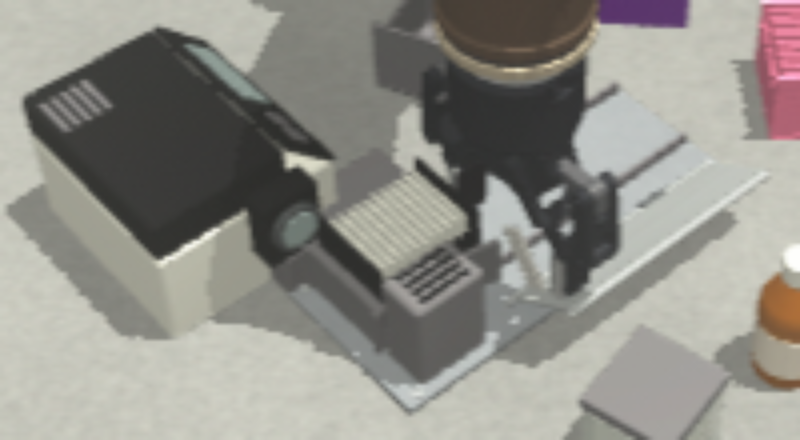

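Contact at the stop: the tcp held at 0.6204 while force rose from 2 to 8 N, and the tray centre reads +46 to +49 mm. Now I back the fingers off along the plate, clear of the leaf.

```bash
python3 -m crank '[[0.002,0,0,0,0,0],[0.004,0,0,0,0,0],[0.007,0,0,0,0,0],[0.012,0,0,0,0,0],[0.02,0,0,0,0,0],[0.028,0,0,0,0,0],[0.036,0,0,0,0,0],[0.044,0,0,0,0,0],[0.052,0,0,0,0,0],[0.06,0,0,0,0,0],[0.064,0,0,0,0,0],[0.064,0,0,0,0,0]]'
python3 - <<'E'
from h import *
rep();gate("scene","l");gate("wrist","l")
p=vision.read_camera("wrist");w=scan(cloud(p));q=w[(abs(w[...,1])<.022)&(w[...,0]>-.02)&(w[...,0]<.03)&(w[...,2]>.02)&(w[...,2]<.05)]
print("rear face",len(q),np.percentile(q[:,0],[5,50,95]).round(4))
E
```

```text
t: 17.1
tcp_pos: [0.5568, 0.115, 0.0493]
ee_rot: [[-0.996, 0.085, -0.001], [0.085, 0.996, -0.0], [0.001, -0.0, -1.0]]
wrist_force: [-1.9, -0.7, 2.7]
width: 0.0814
scanner [-0.0662  0.0481  0.0493] [-1.9 -0.7  2.7] 0.0814 17.1
scene gate_edge [([-0.072, 0.112, 0.047], 0.93)]
scene leaf_tip [([0.001, 0.038, 0.056], 0.66), ([0.052, -0.057, 0.106], 0.43)]
scene tray_rear [([0.009, 0.001, 0.034], 0.56)]
scene tray_centre [([0.049, -0.002, 0.034], 0.83)]
  leaf angle 0.8355208422987204
  edge angle 0.983724073676717
wrist gate_edge [([-0.068, 0.107, 0.045], 0.95)]
wrist leaf_tip []
wrist tray_rear []
wrist tray_centre []
  edge angle 0.9527830150373772
rear face 53 [0.0066 0.0071 0.008 ]
```

View pics/l_wrist.png

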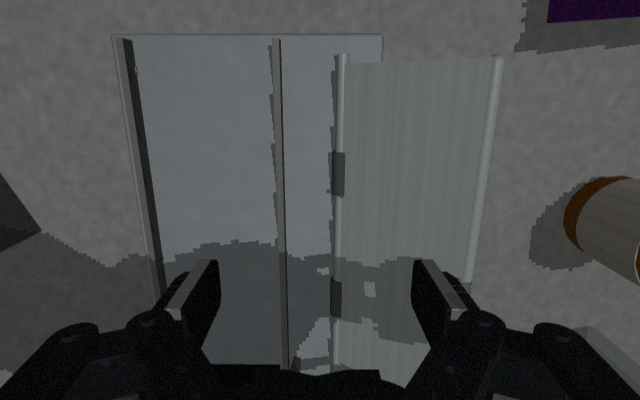

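View pics/l_scene.png

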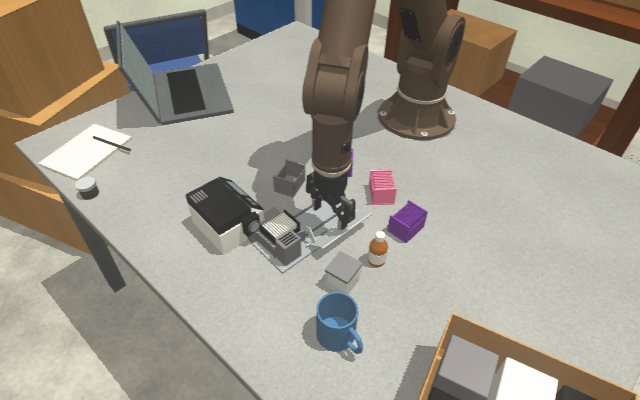

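```bash
python3 -m crank '[[0,-0.005,0,0,0,0],[0,-0.01,0,0,0,0],[0,-0.016,0,0,0,0],[0,-0.022,0,0,0,0],[0,-0.028,0,0,0,0],[0,-0.034,0,0,0,0],[0,-0.04,0,0,0,0],[0,-0.046,0,0,0,0],[0,-0.052,0,0,0,0],[0,-0.058,0,0,0,0],[0,-0.06,0,0,0,0],[0,-0.06,0,0,0,0]]'
python3 - <<'E'
from h import *
rep();gate("scene","m");gate("side","m")
E
```

```text
t: 19.05
tcp_pos: [0.5527, 0.0547, 0.0493]
ee_rot: [[-0.996, 0.086, -0.0], [0.086, 0.996, -0.0], [0.0, -0.0, -1.0]]
wrist_force: [0.5, -0.2, -1.1]
width: 0.0808
scanner [-0.0652 -0.0124  0.0493] [ 0.5 -0.2 -1.1] 0.0808 19.05
scene gate_edge [([-0.073, 0.06, 0.073], 0.6)]
scene leaf_tip [([0.004, 0.014, 0.025], 0.6)]
scene tray_rear [([0.011, 0.001, 0.034], 0.79)]
scene tray_centre []
  leaf angle 0.01058932219335812
  edge angle -0.0050441053355896265
side gate_edge [([-0.065, 0.058, 0.072], 0.75), ([0.047, 0.0, 0.034], 0.56)]
side leaf_tip [([0.001, 0.013, 0.026], 0.97)]
side tray_rear [([0.005, -0.001, 0.034], 0.57)]
side tray_centre []
  leaf angle 0.030630890221529594
  edge angle -0.03223391645609257
```

View pics/m_scene.png

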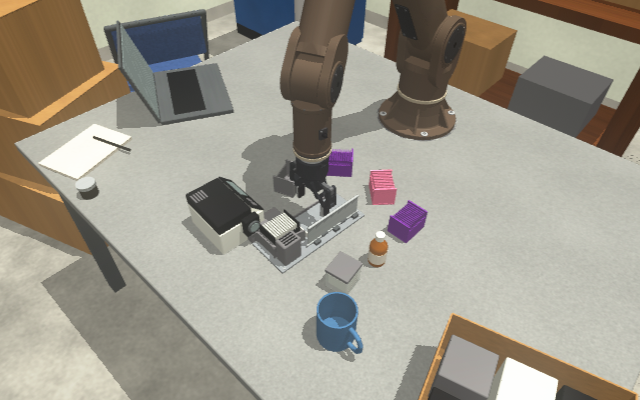

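The gate is shut, upright along (310,215) to (355,205), behind the tray. I'm raising the hand straight up.

```bash
python3 -m crank '[[0,0,-0.02,0,0,0],[0,0,-0.05,0,0,0],[0,0,-0.09,0,0,0],[0,0,-0.13,0,0,0],[0,0,-0.17,0,0,0],[0,0,-0.2,0,0,0],[0,0,-0.2,0,0,0],[0,0,-0.2,0,0,0]]'
python3 - <<'E'
from h import *
rep();gate("scene","n");gate("side","n");gate("wrist","n")
p=vision.read_camera("wrist");w=scan(cloud(p))
q=w[(abs(w[...,1])<.028)&(w[...,0]>-.02)&(w[...,0]<.12)&(w[...,2]>.052)&(w[...,2]<.068)]
print("tray top x",len(q),np.percentile(q[:,0],[0,1,99,100]).round(4))
for n in["scene","side","wrist"]:
    p=vision.read_camera(n)
    for l in ["end_stop","empty_tray","cleaner_bottle","slide_box","coffee_mug"]:
        r=vision.pinpoint(l,p); print(n,l,[(np.round(d["xyz"],3).tolist(),round(d["conf"],2)) for d in r[:1]])
w=cv2.imread("pics/n_side.png")[120:320,180:480];cv2.imwrite("pics/n_crop.png",cv2.resize(w,None,fx=2.6,fy=2.6))
E
```

```text
t: 20.55
tcp_pos: [0.5528, 0.0551, 0.2498]
ee_rot: [[-0.996, 0.085, 0.001], [0.085, 0.996, 0.0], [-0.001, 0.0, -1.0]]
wrist_force: [0.4, -0.2, -0.6]
width: 0.0811
scanner [-0.0651 -0.012   0.2498] [ 0.4 -0.2 -0.6] 0.0811 20.55
scene gate_edge [([-0.072, 0.061, 0.073], 0.58)]
scene leaf_tip [([0.003, 0.014, 0.025], 0.8)]
scene tray_rear [([0.012, 0.001, 0.031], 0.89)]
scene tray_centre [([0.048, -0.001, 0.038], 0.95)]
  leaf angle 0.0020478073525938556
  edge angle 0.011001544164895719
side gate_edge [([-0.066, 0.062, 0.075], 0.77)]
side leaf_tip [([0.004, 0.015, 0.025], 0.93)]
side tray_rear []
side tray_centre [([0.047, 0.003, 0.037], 0.59)]
  leaf angle 0.015065457715975339
  edge angle 0.03307609525705734
wrist gate_edge [([-0.072, 0.059, 0.076], 0.68)]
wrist leaf_tip [([0.0, 0.015, 0.026], 0.77)]
wrist tray_rear [([0.009, 0.0, 0.034], 0.82)]
wrist tray_centre [([0.046, -0.004, 0.032], 0.97)]
  leaf angle 0.038876145982174926
  edge angle -0.018511748361056023
tray top x 3580 [0.0063 0.0068 0.0822 0.0837]
scene end_stop [([0.705, 0.056, 0.023], 0.86)]
scene empty_tray [([0.514, -0.071, 0.002], 0.67)]
scene cleaner_bottle [([0.514, -0.07, 0.001], 0.69)]
scene slide_box [([0.653, 0.241, -0.003], 0.63)]
scene coffee_mug [([0.756, 0.316, -0.001], 0.61)]
side end_stop []
side empty_tray [([0.516, -0.065, -0.002], 0.67)]
side cleaner_bottle [([0.552, 0.267, 0.0], 0.86)]
side slide_box [([0.655, 0.248, -0.004], 0.94)]
side coffee_mug [([0.759, 0.312, -0.003], 0.85)]
wrist end_stop []
wrist empty_tray [([0.513, -0.067, -0.0], 0.61)]
wrist cleaner_bottle [([0.555, 0.262, -0.002], 0.74)]
wrist slide_box [([0.656, 0.245, 0.003], 0.91)]
wrist coffee_mug [([0.757, 0.319, -0.004], 0.59)]
```

View pics/n_crop.png

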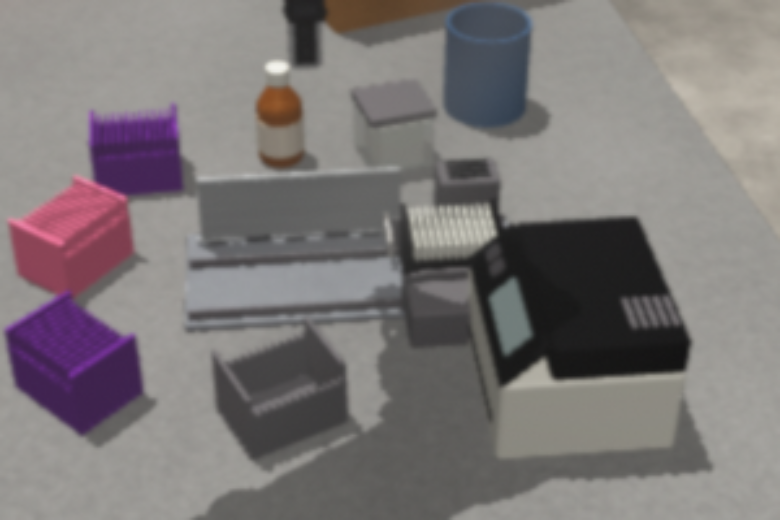

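View pics/n_wrist.png

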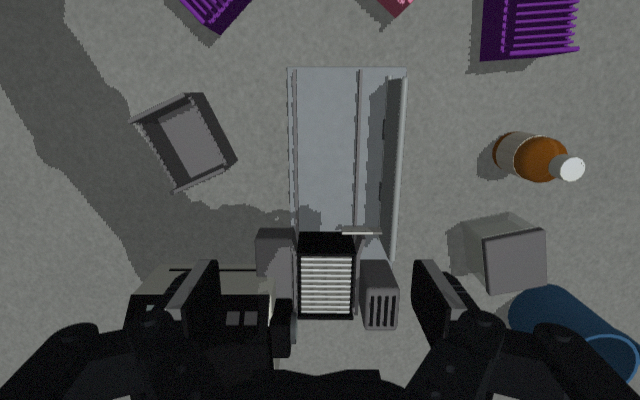

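Run:
```python
from h import *
p=vision.read_camera("wrist");w=scan(cloud(p))
def st(n,a):
    q=w[(w[...,0]>a[0])&(w[...,0]<a[1])&(w[...,1]>a[2])&(w[...,1]<a[3])&(w[...,2]>a[4])&(w[...,2]<a[5])]
    print(n,len(q),np.percentile(q,[2,50,98],axis=0).round(4).tolist() if len(q)>3 else q)
st("leaf top",(-.01,.006,.033,.05,.027,.036))
st("plate",(-.17,.03,.052,.066,.066,.08))
st("rear face",(0,.02,-.025,.012,.02,.055))
st("tray top",(0,.1,-.029,.029,.058,.068))
st("beyond",(.084,.12,-.028,.028,-.01,.058))
rep()
I=p["pixels"][215:335,230:420,::-1];cv2.imwrite("pics/o.png",cv2.resize(I,None,fx=4,fy=4,interpolation=2))
```

```text
leaf top 83 [[-0.003, 0.0338, 0.0276], [-0.0017, 0.0394, 0.0314], [0.0056, 0.0495, 0.0353]]
plate 1529 [[-0.1508, 0.0575, 0.0666], [-0.0815, 0.0596, 0.0732], [0.0065, 0.0634, 0.075]]
rear face 517 [[0.0064, -0.0242, 0.0215], [0.007, -0.0069, 0.04], [0.0197, 0.0111, 0.0547]]
tray top 1932 [[0.0069, -0.0261, 0.0581], [0.0443, -0.0006, 0.0596], [0.0821, 0.0238, 0.0633]]
beyond 0 []
scanner [-0.0652 -0.012   0.2493] [ 0.1 -0.3  0.3] 0.0811 22.6
```

View pics/o.png

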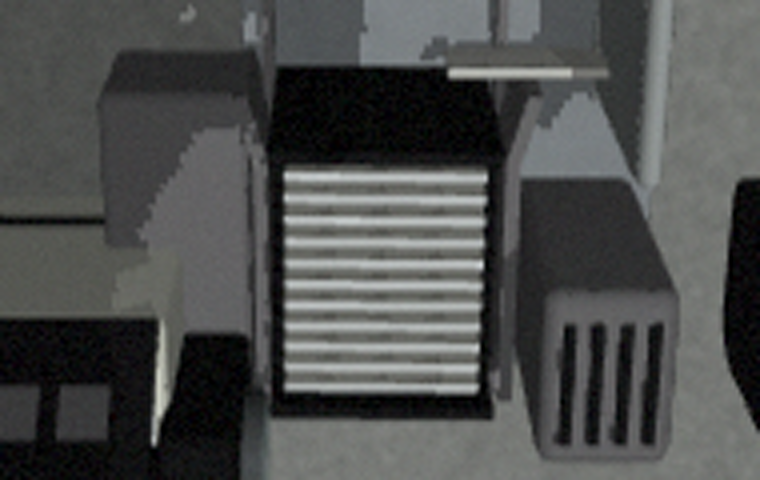

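Everything looks home. As a last check, I move the hand forward at height so the camera sees the tray front against the stop from above.

```bash
python3 -m crank '[[-0.03,0.005,-0.02,0,0,0],[-0.06,0.01,-0.04,0,0,0],[-0.1,0.01,-0.05,0,0,0],[-0.14,0.01,-0.05,0,0,0],[-0.17,0.01,-0.05,0,0,0],[-0.19,0.01,-0.05,0,0,0],[-0.19,0.01,-0.05,0,0,0],[-0.19,0.01,-0.05,0,0,0]]'
python3 - <<'E'
from h import *
p=vision.read_camera("wrist");w=scan(cloud(p));rep()
print(scan(p["world_from_camera"][:3,3]))
def st(n,a):
    q=w[(w[...,0]>a[0])&(w[...,0]<a[1])&(w[...,1]>a[2])&(w[...,1]<a[3])&(w[...,2]>a[4])&(w[...,2]<a[5])]
    print(n,len(q),np.percentile(q,[1,50,99],axis=0).round(4).tolist() if len(q)>3 else q)
st("tray top",(0,.1,-.029,.029,.056,.068))
st("stop",(.075,.12,-.028,.028,.01,.054))
st("leaf",(-.01,.006,.02,.05,.02,.036))
cv2.imwrite("pics/p.png",p["pixels"][:,:,::-1])
E
```

```text
t: 23.4
tcp_pos: [0.7427, 0.049, 0.2986]
ee_rot: [[-0.996, 0.085, -0.001], [0.085, 0.996, 0.0], [0.001, 0.0, -1.0]]
wrist_force: [-0.4, -0.8, 0.4]
width: 0.0812
scanner [ 0.1242 -0.0018  0.2991] [-0.4 -0.1  1.3] 0.0814 23.45
[ 0.04877756 -0.00142725  0.41991926]
tray top 1871 [[0.0073, -0.0267, 0.0566], [0.0396, -0.001, 0.0599], [0.0827, 0.0253, 0.0639]]
stop 386 [[0.0768, -0.0277, 0.0204], [0.0867, -0.0008, 0.0407], [0.0901, 0.027, 0.0501]]
leaf 119 [[-0.0019, 0.0205, 0.0221], [-0.0007, 0.0348, 0.0319], [0.0044, 0.0498, 0.0341]]
```

View pics/p.png

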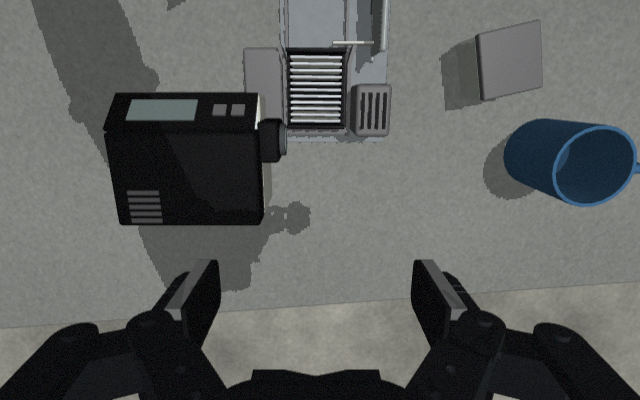

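The tray front at row ~128 meets the grey stop strip at rows 129–137 with no visible gap. The gate is shut at (360,43).

```bash
python3 -m crank '[[0,0,0,0,0,0],[0,0,0,0,0,0],[0,0,0,0,0,0]]'
python3 - <<'E'
from h import *
rep(); manip.finish_job()
E
```

```text
t: 23.75
tcp_pos: [0.7425, 0.049, 0.2999]
ee_rot: [[-0.996, 0.085, 0.001], [0.085, 0.996, -0.0], [-0.001, 0.0, -1.0]]
wrist_force: [0.1, -0.3, -0.4]
width: 0.0811
scanner [ 0.1244 -0.0019  0.2999] [ 0.1 -0.3 -0.4] 0.0811 23.75
the job is handed in; nothing more can be done
```

The tray is loaded against the end stop, the gate is shut behind it, and I handed the job in at 23.75 s. The left finger folded the gate to about 0.95 rad and held it. The right finger pushed the tray up the channel, then both backed off along the plate, eased the gate shut and rose clear.

**Tray at the stop:** the finger stopped moving while the push force rose from about 2 N to 8 N. The tray centre then read about +46 to +49 mm (fully home is 46.5), and the last overhead picture shows no gap between tray and stop.

**Gate and bystanders:** the gate read about 0 rad. The empty tray, bottle, slide box and mug read within about 4 mm of where they started, which is within the networks' error. In the last scene view, though, the network put the bottle on the empty tray's spot; the side and wrist views had it right.

**Hand:** it ended about 0.3 m above the desk, touching nothing.

**Disagreement:** the wrist camera put the tray's rear and front about 1 to 2 mm short of fully home. It read the leaf's near face up to about 1 mm off as well, so most of this is probably camera calibration, but I could not rule out a rebound of under a millimetre.

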